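# Bring the square spacer tub round to the turntable's tab and point at it

### The arm

A 6-joint arm with a two-finger parallel gripper is mounted at the origin on the work surface. World frame = base frame: x ahead of the robot, y to its left, z up, the work surface at z = 0. Lengths are in m, angles in rad, forces in N, time in s.
With the tool pointing down it reaches from about 0.3 to 0.75 m from the base axis. Payload 8.5 kg.
Tool frame: the origin (TCP) lies between the finger pads; the fingertips stand 19 mm ahead of it and the grasp point (between the pads) is the TCP (env.tip_reach is the distance from the TCP to the fingertips, in m); z points along the fingers, y is the direction in which the jaws open and shut (so a half turn about z gives the same grasp; the last joint's range is limited). The gripper opens to 85 mm and grips with 20 to 120 N. Pads are 22 mm wide; open, the fingers measure 114 mm over their backs; the gripper's body (76 mm by 85 mm) begins 54 mm behind the grasp point. The pads swing forward as they close: fully open they stand 13 mm farther back than shut.
Start: joints at [1.065, 0.381, 1.297, -0, 1.464, -0.215], TCP at [0.158, 0.527, 0.25] pointing down, gripper open.
Joint ranges: [-3.11, 3.11], [-0.89, 2.33], [0.22, 2.48], [-1.42, 4.56], [0.17, 2.85], [-2.88, 2.88]. Speed limits (rad/s): [2.39, 2.39, 3.14, 3.14, 3.14, 3.14].

### API

Orientations are given as [roll, pitch, yaw] about the fixed x, y, z axes, in that order (R = Rz(yaw) Ry(pitch) Rx(roll)).
In Python, from cell import env gives the robot as it stands.
- The arm moves only by the tool apply_moves, never from a script. Its argument "motion" is a list of rows, each a list of 7 numbers: the shift along the tool's x, y, z in mm, then the turn, a rotation vector about the tool's x, y, z in rad, then the closure, from -1 (fully open) to 1 (shut). A call has 1 to 8 rows; each row is the pose to reach, as a shift and turn from the pose commanded when the call began, along the tool's axes at that moment; what a row does not reach only later rows make up. A row lasts 1/12 s, in which the tool goes at most 41.7 mm and 7.16 degrees, less where a joint would pass 70% of its speed; a pose out of reach is approached as far as the arm can. A call with a gripper value outside its range is refused whole. The fingers move at their own pace and stop on an object; "force" is the grip in N (left out, the last holds). Time passes only in rows, so rows that repeat a pose let the fingers close. It gives the time, the measured TCP pose, the force and the opening at its end, in the units of the state.
- env.observe(): the state, without advancing time (a new reading comes with each control period).
- env.grab_frame(name): name is "side" or "top" or "wrist"; returns a dict with "pixels" (400x640x3 uint8, red, green, blue), "fx", "fy", "cx", "cy" (pixels), "dist" ([k1, k2, p1, p2, k3] as OpenCV has them; the pictures are not rectified), "eye" and "orientation" of the camera in the world; the wrist camera has in their place "hand_eye" (4x4, takes a point from camera to tool coordinates, whose origin is the TCP and whose axes are the flange's). Camera axes: x right, y down, z forward; pixel columns grow to the right and rows downward; lengths in m; the calibration is good to about 2 mm. A picture is of the moment at which its call begins: read the wrist's pose just before it. There is no depth.
- env.finish_job(): hands the job in, once; it reports no verdict.
The state is a dict: "time": time; "qpos": joint angles; "joint_vel": joint speeds; "tau": joint torques, N m; "tcp_pos": TCP position; "ee_rot": TCP orientation; "ft_force": force on the tool from outside, world axes, zero at the start; "ft_torque": the same for the moment, N m; "opening": finger opening in m.
Only numpy, scipy, OpenCV 4.12 (cv2) and the standard library are available. Lean on these libraries where they do the work, as an engineer would, in place of code of your own. Each camera call takes 0.05 s, during which the arm holds its last target.

### The job

Show the apprentice which spacers to use: push the turntable round by hand until the square tub stands at the fixed tab on the turntable's foot and the turntable is still, then point straight down at that tub, with the fingertips just above the middle of its lid (no more than 4 cm above it), and stay there for two seconds. Only push the turntable, do not grip its post; do not touch or lift any tub, and leave the other things on the counter where they are.

Things in the scene. Friction and masses are not known exactly. Their poses are not given: they have to be found in the camera images.
- turntable: aluminium turntable, its fixed foot: origin on the counter under the disc's axis, z up. Its own -x axis points along the fixed flat tab that sticks out from under the disc. On the foot turns an aluminium disc of 304 mm diameter, its top 25 mm above the counter, that carries five loose lidded tubs in a ring about 85 mm (75 to 97 mm) from the axis. They ride round with the disc when it is turned at hand speed
- tab (a point): top of the upturned end of the tab, 23 mm above the counter and 187 mm from the axis: the tab (24 mm wide) does not turn with the disc. A tub stands at the tab when its centre lies on the line from the axis to the tab
- disc (a joint): turning angle of the disc in rad, counter-clockwise from above is positive, -3.1 to 3.1; at 0 the post lies on the foot's +x axis, opposite the tab. It turns with light friction (about 1 N at the post) and stays where it is left
- post_top (a point): centre of the top of the upright steel post on the disc, made for pushing it round: 16 mm diameter, 100 mm tall, its axis 140 mm from the disc's axis, its top 125 mm above the counter, 55 mm higher than the tallest tub lids
- square_tub: the tub to show: the only square one, plastic, 44 mm wide with a 48 mm lid, 45 mm tall, so its lid is 70 mm above the counter; origin at the centre of its underside; it stands at first about a fifth of a turn to one side or the other of the tab
- lid_top (a point): centre of the square tub's lid (a flat 2.5 mm high cross is stuck on it, as on every lid)
- tub_a: a lidded spacer tub, round, 48 mm diameter, 45 mm tall; a loose bystander on the disc; origin at the centre of its underside
- tub_b: a lidded spacer tub, round, 48 mm diameter, 34 mm tall; a loose bystander on the disc; origin at the centre of its underside
- tub_c: a lidded spacer tub, round, 42 mm diameter, 45 mm tall; a loose bystander on the disc; origin at the centre of its underside
- tub_d: a lidded spacer tub, round, 48 mm diameter, 40 mm tall; a loose bystander on the disc; origin at the centre of its underside
- trowel: notched steel trowel lying flat, 280 x 119 mm, handle on top to 65 mm height; a bystander; origin at its middle, on the counter; long axis x
- float: white rubber grout float lying flat, 240 x 100 mm, handle on top to 70 mm height; a bystander; origin at its middle, on the counter; long axis x
- tile_sample: pale sandstone tile, 90 x 90 x 10 mm, lying flat; a bystander; origin at the centre of its underside
- tape_roll: roll of paper tape lying flat, 90 mm diameter, 30 mm tall; a bystander; origin at the centre of its underside
Mind the look-alikes: they are no part of the job. What is shaped like the square_tub but red or turquoise is not meant.

How it is judged:
On the way, in this order (a step that is already met when the one before it is completed fails the run):
1. the square tub stands at the tab and the turntable is still (y of square_tub in the frame of turntable between -0.02 and 0.02 m and x of square_tub in the frame of turntable below -0.05 m and velocity of joint disc between -0.05 and 0.05 rad/s), for 0.2 s.
2. the fingertips dwell just above the middle of the square tub's lid, touching nothing (all of step 1 and horizontal distance between the grasp point and lid_top below 0.022 m and z of the grasp point in the frame of lid_top between 0.012 and 0.075 m and contact force between each of the arm, the fingers and anything else below 0.3 N), for 1.6 s.
At the end, for the whole second after the job is handed in: the square tub's centre is within 20 mm, sideways, of the line from the axis to the tab; turntable still, all tubs upright on it, other things within 20 mm of their start. Before that: 1.6 s dwell over the lid, within 22 mm of its centre and about 55 mm above, touching nothing (all of step 1 and z of each of square_tub, tub_a, tub_b, tub_c, tub_d in the frame of turntable above 0.02 m and angle between each of square_tub, tub_a, tub_b, tub_c, tub_d's own z axis and vertical below 0.15 rad and linear speed of each of square_tub, tub_a, tub_b, tub_c, tub_d below 0.03 m/s and distance of each of trowel, float, tile_sample, tape_roll from where it was at the start of the episode below 0.02 m).
It fails at once if the robot touches a tub (contact force between any of the fingers, the arm and square_tub above 0.5 N or contact force between any of the fingers, the arm and tub_a above 0.5 N or contact force between any of the fingers, the arm and tub_b above 0.5 N or contact force between any of the fingers, the arm and tub_c above 0.5 N or contact force between any of the fingers, the arm and tub_d above 0.5 N).
It fails at once if a tub is lifted or tipped (z of any of square_tub, tub_a, tub_b, tub_c, tub_d in the frame of turntable above 0.037 m or angle between any of square_tub, tub_a, tub_b, tub_c, tub_d's own z axis and vertical above 0.4 rad).
It fails at once if the post is gripped between the fingers (horizontal distance between the grasp point and post_top below 0.011 m and z of the grasp point in the frame of post_top below 0 m and contact force between the fingers and turntable above 1.5 N).
It fails at once if a thing on the counter is pushed away (distance of any of trowel, float, tile_sample, tape_roll from where it was at the start of the episode above 0.02 m).
It also fails if it takes over 53 s, if anything falls off the work surface, if the arm or the gripper's body presses on something with over 40 N, if the wrist force passes 120 N, or if a joint passes its speed limit or range.

## Working session

There is one attempt and no reset: what is moved stays moved. The work goes in short steps, Python scripts to look and compute and a tool call to move; the robot and the scene stay as the last step left them, time stands still between calls to the robot, and variables do not carry over. Pictures are saved under pics/ and viewed, and the job is handed in when it is done.

Besides the shell and the picture viewer there is one more tool, called after "Request:" as a command line: name --pt "numbers of a row" for each row, then --argument value for the rest. apply_moves: Moves the arm, as the interface text tells. Its arguments: {"type":"object","properties":{"motion":{"type":"array"},"force":{"type":"number"}},"required":["motion"]}

```bash
ls; mkdir -p pics; python3 - <<'E'
from cell import env
import cv2
print(env.observe())
for n in ["top","side"]:
    f=env.grab_frame(n)
    cv2.imwrite(f"pics/{n}0.png",f["pixels"][:,:,::-1])
    print(n,{k:v for k,v in f.items() if k!="pixels"})
E
```

```text
pics
{'time': 0.0, 'qpos': array([ 1.06469234e+00,  3.81211029e-01,  1.29823639e+00,  4.70400423e-05,
        1.46361458e+00, -2.15293734e-01]), 'joint_vel': array([-1.49438767e-03, -2.01022863e-03,  1.93163360e-03,  1.36941181e-04,
       -2.77606934e-05, -5.61354581e-04]), 'tau': array([-3.05786916e-04, -4.48477149e+01, -2.31274098e+01, -2.70018427e-04,
        4.91604078e-03, -2.46758867e-05]), 'tcp_pos': array([0.15756138, 0.52668041, 0.24971191]), 'ee_rot': array([-3.14016722e+00, -3.59586758e-04,  2.85077708e+00]), 'ft_force': array([-0.24798912,  0.35709047,  0.82421524]), 'ft_torque': array([-0.01296436, -0.04361224,  0.06112363]), 'opening': 0.08523952550135887}
top {'fx': 519.0558301773998, 'fy': 519.0558301773998, 'cx': 318.32676572662115, 'cy': 194.81586237774468, 'dist': array([-0.13273093,  0.        ,  0.        ,  0.        ,  0.        ]), 'eye': array([ 0.34579859, -0.00240493,  1.52757435]), 'orientation': array([-3.0443135 , -0.00348634, -1.59512377])}
side {'fx': 411.92112340021026, 'fy': 411.92112340021026, 'cx': 317.27458375807527, 'cy': 198.48980213097212, 'dist': array([0.03247008, 0.        , 0.        , 0.        , 0.        ]), 'eye': array([0.25209306, 0.64183214, 0.90308085]), 'orientation': array([-2.4389263 , -0.00675501, -2.77297354])}
```

View pics/top0.png

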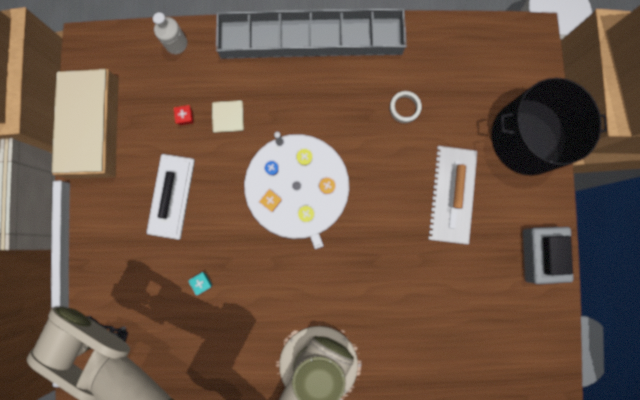

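View pics/side0.png

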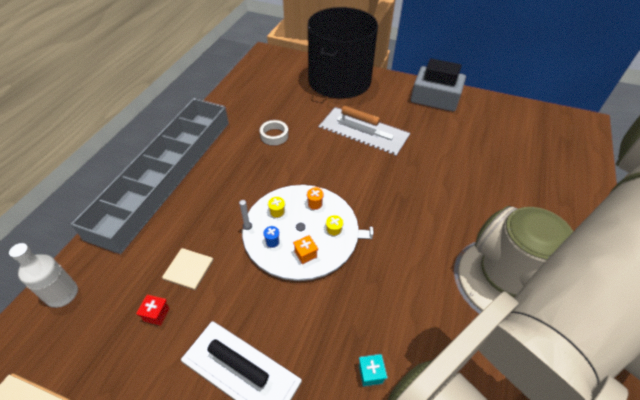

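The top view shows the disc centred at about (297,186), the tab at (318,242) and the post at (279,139). The square candidates are orange (270,200) on the disc, red (183,115) and turquoise (200,284). Red and turquoise are ruled out by the task, so the orange one on the disc is the one meant. I'll check it in an enlarged crop.

```bash
cat > h.py <<'E'
import numpy as np, cv2
from scipy.spatial.transform import Rotation as R
def ray(f,uv,z):
    K=np.array([[f["fx"],0,f["cx"]],[0,f["fy"],f["cy"]],[0,0,1]])
    p=cv2.undistortPoints(np.array([[uv]],float),K,f["dist"])[0,0]
    d=R.from_euler("xyz",f["orientation"]).apply([p[0],p[1],1])
    e=np.array(f["eye"]); return e+d*(z-e[2])/d[2]
def proj(f,P):
    K=np.array([[f["fx"],0,f["cx"]],[0,f["fy"],f["cy"]],[0,0,1]])
    r=R.from_euler("xyz",f["orientation"]).inv()
    pc=r.apply(np.atleast_2d(P)-f["eye"])
    return cv2.projectPoints(pc,np.zeros(3),np.zeros(3),K,f["dist"])[0][:,0]
E
python3 - <<'E'
import cv2
a=cv2.imread("pics/top0.png")[120:260,230:365]
cv2.imwrite("pics/c_top.png",cv2.resize(a,None,fx=4.2,fy=4.2,interpolation=cv2.INTER_CUBIC))
a=cv2.imread("pics/side0.png")[170:290,225:390]
cv2.imwrite("pics/c_side.png",cv2.resize(a,None,fx=4.5,fy=4.5,interpolation=cv2.INTER_CUBIC))
E
```

```text
(no output)
```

View pics/c_top.png

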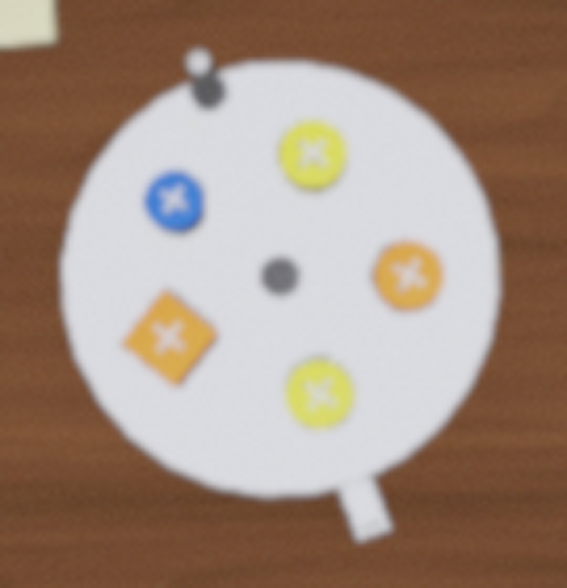

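View pics/c_side.png

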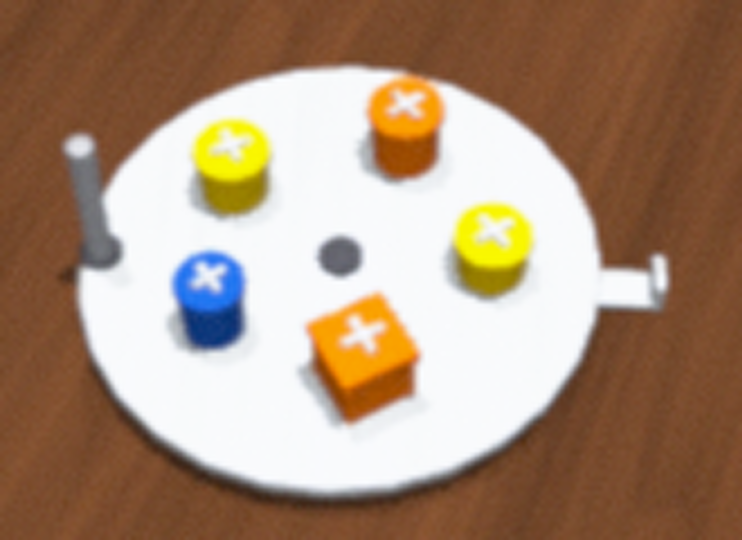

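The enlarged crops confirm it: the orange tub at top (270,200) and side (305,244) is the only square one on the disc. The orange tub at (327,185) is round.

```bash
python3 - <<'E'
from cell import env
from h import *
t=env.grab_frame("top"); s=env.grab_frame("side")
P={}
for n,a,b,z in [("hub",(280,276),(340,256),.025),("tab",(373,528),(658,262),.023),("post",(198,61),(79,144),.125),("lid",(168,338),(362,334),.0725),
  ("yel1",(320,394),(491,233),.07),("yel2",(313,154),(232,146),.065),("blue",(174,200),(208,278),.07),("org",(408,276),(405,103),.07)]:
    pa=ray(t,(230+a[0]/4.2-.4,120+a[1]/4.2-.4),z); pb=ray(s,(225+b[0]/4.5-.4,170+b[1]/4.5-.4),z)
    P[n]=(pa+pb)/2; print(n,pa.round(4),pb.round(4))
c=P["hub"]
for n in P:
    d=(P[n]-c)[:2]; print(n,np.hypot(*d).round(4),np.degrees(np.arctan2(d[1],d[0])).round(1))
E
```

```text
hub [0.5216 0.0524 0.025 ] [0.5217 0.0529 0.025 ]
tab [ 0.3459 -0.0079  0.023 ] [ 0.3469 -0.0126  0.023 ]
post [0.6531 0.0997 0.125 ] [0.6525 0.102  0.125 ]
lid [0.476  0.1266 0.0725] [0.4761 0.1283 0.0725]
yel1 [0.4362 0.0256 0.07  ] [0.435  0.0373 0.07  ]
yel2 [0.5998 0.0269 0.065 ] [0.5993 0.029  0.065 ]
blue [0.5698 0.1214 0.07  ] [0.5697 0.1234 0.07  ]
org [ 0.5143 -0.0354  0.07  ] [ 0.5153 -0.0354  0.07  ]
hub 0.0 0.0
tab 0.1862 -160.3
post 0.1397 20.2
lid 0.0876 121.3
yel1 0.0886 -166.2
yel2 0.0818 -17.6
blue 0.0848 55.4
org 0.0883 -94.4
```

```bash
cat >> h.py <<'E'
def rel(pos,rot,xyz,yaw):
    r0=R.from_euler("xyz",rot); r1=R.from_euler("xyz",[np.pi,0,yaw])
    return (r0.inv().apply(np.array(xyz)-pos)*1000).round(1), (r0.inv()*r1).as_rotvec().round(3)
E
python3 - <<'E'
from cell import env
from h import *
o=env.observe()
print(rel(o["tcp_pos"],o["ee_rot"],[.667,.060,.25],np.radians(110)))
E
```

```text
(array([-6.218e+02, -3.011e+02,  1.000e-01]), array([-0.001,  0.   ,  0.931]))
```

Request:
apply_moves --pt "-15 -7 0 0 0 0.03 1" --pt "-40 -19 0 0 0 0.07 1" --pt "-67 -32 0 0 0 0.11 1" --pt "-95 -46 0 0 0 0.15 1" --pt "-123 -60 0 0 0 0.19 1" --pt "-151 -73 0 0 0 0.23 1" --pt "-179 -87 0 0 0 0.27 1" --pt "-207 -100 0 0 0 0.31 1"

```text
time: 0.87
tcp_pos: [0.3281, 0.3705, 0.2503]
ee_rot: [-3.141, -0.0, 2.539]
ft_force: [0.3, 0.7, 0.7]
opening: 0.0004
```

Request:
apply_moves --pt "-34 -3 0 0 0 0.04 1" --pt "-68 -6 0 0 0 0.08 1" --pt "-100 -9 0 0 0 0.12 1" --pt "-130 -12 0 0 0 0.16 1" --pt "-155 -14 0 0 0 0.2 1" --pt "-180 -17 0 0 0 0.24 1" --pt "-205 -19 0 0 0 0.28 1" --pt "-228 -22 0 0 0 0.31 1"

```text
time: 1.53
tcp_pos: [0.504, 0.2236, 0.2501]
ee_rot: [-3.141, -0.0, 2.228]
ft_force: [-0.9, 0.6, -0.6]
opening: 0.0003
```

```bash
python3 - <<'E'
from cell import env
from h import *
o=env.observe();print(o["time"],o["tcp_pos"],o["ee_rot"],o["opening"],o["ft_force"])
print(rel(o["tcp_pos"],o["ee_rot"],[.667,.060,.25],np.radians(110)))
E
```

```text
1.5333 [0.50398342 0.22361582 0.25010315] [-3.14127052e+00 -1.27337825e-04  2.22836457e+00] 0.0002791281341736598 [-0.91241582  0.5501061  -0.59056876]
(array([-2.291e+02,  2.900e+01,  1.000e-01]), array([-0.   , -0.   ,  0.309]))
```

Request:
apply_moves --pt "-28 3 0 0 0 0.04 1" --pt "-58 7 0 0 0 0.08 1" --pt "-90 11 0 0 0 0.12 1" --pt "-122 15 0 0 0 0.16 1" --pt "-154 19 0 0 0 0.2 1" --pt "-184 23 0 0 0 0.24 1" --pt "-210 27 0 0 0 0.28 1" --pt "-229 29 0 0 0 0.309 1"

```text
time: 2.2
tcp_pos: [0.6676, 0.0596, 0.2496]
ee_rot: [-3.141, -0.0, 1.918]
ft_force: [0.0, 0.5, -0.4]
opening: -0.0001
```

Request:
apply_moves --pt "0 0 10 0 0 0 1" --pt "0 0 35 0 0 0 1" --pt "0 0 60 0 0 0 1" --pt "0 0 85 0 0 0 1" --pt "0 0 105 0 0 0 1" --pt "0 0 115 0 0 0 1" --pt "0 0 115 0 0 0 1" --pt "0 0 115 0 0 0 1"

```text
time: 2.87
tcp_pos: [0.6663, 0.0619, 0.1358]
ee_rot: [3.141, 0.0, 1.922]
ft_force: [-0.3, 0.7, -0.2]
opening: 0.0002
```

```bash
python3 - <<'E'
from cell import env
from h import *
o=env.observe();print(o["time"],o["tcp_pos"],o["ee_rot"],o["opening"],o["ft_force"])
f=env.grab_frame("side");cv2.imwrite("pics/s1.png",cv2.resize(f["pixels"][100:300,180:420,::-1],None,fx=3,fy=3,interpolation=cv2.INTER_CUBIC))
E
```

```text
2.8667 [0.66628457 0.06188789 0.13575736] [3.14141354e+00 5.98084011e-05 1.92231972e+00] 0.00015180193619341301 [-0.27200481  0.70886087 -0.19796071]
```

View pics/s1.png

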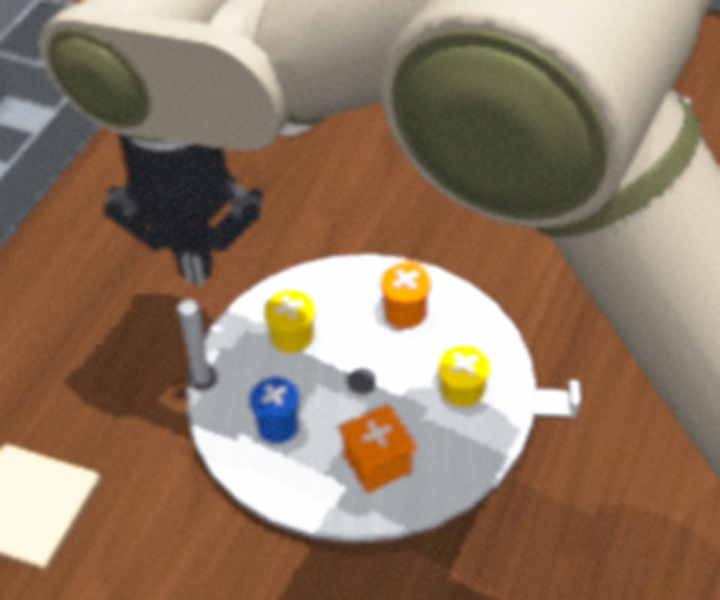

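The fingers are shut and hang on the -y (clockwise) side of the post. The post is at about (190,310) in the crop and the fingertips at (195,265). Next I lower them and close up to the post.

Request:
apply_moves --pt "0 0 8 0 0 0 1" --pt "0 0 16 0 0 0 1" --pt "0 0 22 0 0 0 1" --pt "4 0 22 0 0 0 1" --pt "8 0 22 0 0 0 1" --pt "12 0 22 0 0 0 1" --pt "15 0 22 0 0 0 1" --pt "17 0 22 0 0 0 1"

```text
time: 3.58
tcp_pos: [0.6604, 0.0782, 0.1137]
ee_rot: [3.141, 0.0, 1.922]
ft_force: [-0.1, -0.5, -0.4]
opening: 0.0002
```

```bash
python3 - <<'E'
from cell import env
from h import *
o=env.observe();print(o["time"],o["tcp_pos"],o["ee_rot"],o["ft_force"])
f=env.grab_frame("wrist");cv2.imwrite("pics/w2.png",f["pixels"][:,:,::-1])
d,r=19,140
for inc in ([.6,1.4,2.4,3.6,5,6.5,8.2,10],[2*i for i in range(1,9)],[2.3*i for i in range(1,9)]):
  for a in inc:
    q=np.radians(a);print(a,(r*np.sin(q)-d*np.cos(q)+d).round(1),(r*np.cos(q)+d*np.sin(q)-r).round(1),(-q).round(3))
E
```

```text
3.5833 [0.66035242 0.0781803  0.11371083] [3.14104953e+00 1.63122228e-04 1.92230970e+00] [-0.10497934 -0.50222079 -0.38522872]
0.6 1.5 0.2 -0.01
1.4 3.4 0.4 -0.024
2.4 5.9 0.7 -0.042
3.6 8.8 0.9 -0.063
5 12.3 1.1 -0.087
6.5 16.0 1.3 -0.113
8.2 20.2 1.3 -0.143
10 24.6 1.2 -0.175
2 4.9 0.6 -0.035
4 9.8 1.0 -0.07
6 14.7 1.2 -0.105
8 19.7 1.3 -0.14
10 24.6 1.2 -0.175
12 29.5 0.9 -0.209
14 34.4 0.4 -0.244
16 39.3 -0.2 -0.279
2.3 5.6 0.6 -0.04
4.6 11.3 1.1 -0.08
6.8999999999999995 17.0 1.3 -0.12
9.2 22.6 1.2 -0.161
11.5 28.3 1.0 -0.201
13.799999999999999 33.9 0.5 -0.241
16.099999999999998 39.6 -0.2 -0.281
18.4 45.2 -1.2 -0.321
```

View pics/w2.png

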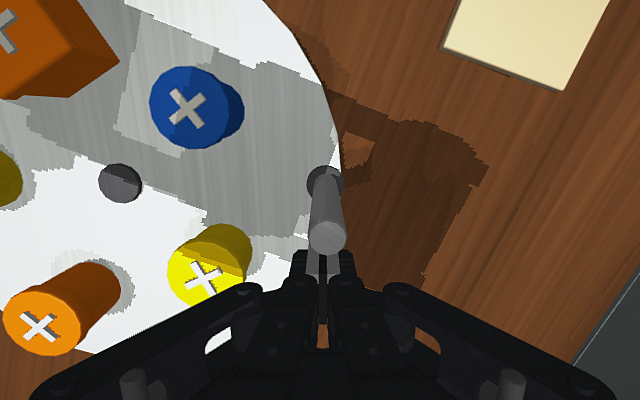

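The post top is at (327,238), directly ahead of the shut fingertips at (323,260), with a few mm of gap. I start the arc push slowly.

Request:
apply_moves --pt "1.5 0.2 0 0 0 -0.01 1" --pt "3.4 0.4 0 0 0 -0.024 1" --pt "5.9 0.7 0 0 0 -0.042 1" --pt "8.8 0.9 0 0 0 -0.063 1" --pt "12.3 1.1 0 0 0 -0.087 1" --pt "16 1.3 0 0 0 -0.113 1" --pt "20.2 1.3 0 0 0 -0.143 1" --pt "24.6 1.2 0 0 0 -0.175 1"

```text
time: 4.3
tcp_pos: [0.653, 0.1015, 0.1134]
ee_rot: [3.141, 0.0, 2.1]
ft_force: [1.9, -0.3, 0.8]
opening: 0.0001
```

Request:
apply_moves --pt "4.9 0.6 0 0 0 -0.035 1" --pt "9.8 1 0 0 0 -0.07 1" --pt "14.7 1.2 0 0 0 -0.105 1" --pt "19.7 1.3 0 0 0 -0.14 1" --pt "24.6 1.2 0 0 0 -0.175 1" --pt "29.5 0.9 0 0 0 -0.209 1" --pt "34.4 0.4 0 0 0 -0.244 1" --pt "39.3 -0.2 0 0 0 -0.279 1"

```text
time: 4.97
tcp_pos: [0.633, 0.1355, 0.1134]
ee_rot: [3.141, 0.0, 2.379]
ft_force: [2.4, -0.2, 0.9]
opening: 0.0001
```

```bash
cat > look.py <<'E'
import sys
from cell import env
from h import *
o=env.observe();print(o["time"],o["tcp_pos"],o["ee_rot"],o["ft_force"])
C=np.array([.5216,.0526]);d=o["tcp_pos"][:2]-C;y=o["ee_rot"][2];x=np.array([np.cos(y),np.sin(y)]);n=np.array([x[1],-x[0]])
print("phi",np.degrees(y)-90,"tang,rad",d@x,d@n)
for c in ("wrist","top"):
    f=env.grab_frame(c);cv2.imwrite(f"pics/{c}_{sys.argv[1]}.png",f["pixels"][:,:,::-1] if c!="top" else cv2.resize(f["pixels"][100:270,210:390,::-1],None,fx=3.5,fy=3.5,interpolation=cv2.INTER_CUBIC))
E
python3 look.py 3
```

```text
4.9667 [0.63303246 0.13551103 0.11335986] [3.14128911e+00 1.13442258e-04 2.37931002e+00] [ 2.42006187 -0.242779    0.92363736]
phi 46.32442249400938 tang,rad -0.02333860256921047 0.1369187435748561
```

View pics/wrist_3.png

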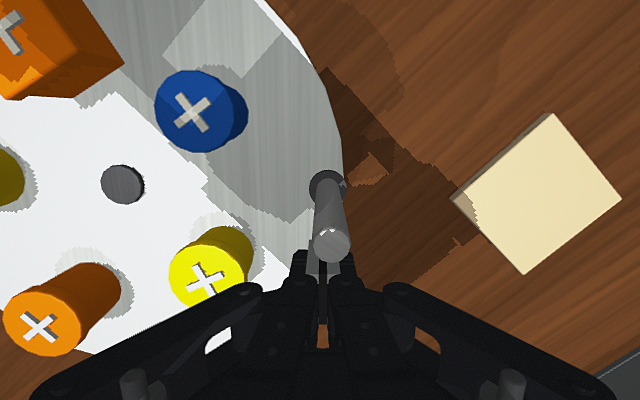

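The post is at (332,242), still ahead of the fingers, and it turns along with about 2.4 N. I continue.

Request:
apply_moves --pt "4.9 0.9 0 0 0 -0.035 1" --pt "9.8 1.6 0 0 0 -0.07 1" --pt "14.7 2.1 0 0 0 -0.105 1" --pt "19.7 2.5 0 0 0 -0.14 1" --pt "24.6 2.7 0 0 0 -0.175 1" --pt "29.5 2.5 0 0 0 -0.209 1" --pt "34.4 2.2 0 0 0 -0.244 1" --pt "39.3 1.8 0 0 0 -0.279 1"

```text
time: 5.73
tcp_pos: [0.6059, 0.1634, 0.1132]
ee_rot: [-3.141, -0.0, 2.656]
ft_force: [-0.1, -0.6, 0.8]
opening: 0.0002
```

Request:
apply_moves --pt "4.9 0.7 0 0 0 -0.035 1" --pt "9.8 1.2 0 0 0 -0.07 1" --pt "14.7 1.5 0 0 0 -0.105 1" --pt "19.7 1.6 0 0 0 -0.14 1" --pt "24.6 1.6 0 0 0 -0.175 1" --pt "29.5 1.4 0 0 0 -0.209 1" --pt "34.4 1 0 0 0 -0.244 1" --pt "39.3 0.5 0 0 0 -0.279 1"

```text
time: 6.4
tcp_pos: [0.5715, 0.1823, 0.1133]
ee_rot: [-3.141, -0.0, 2.935]
ft_force: [-0.1, -1.3, -0.2]
opening: 0.0
```

```bash
python3 look.py 4
```

```text
6.4 [0.57145532 0.18226182 0.1132502 ] [-3.14134099e+00 -9.38623439e-05  2.93520552e+00] [-0.09049599 -1.26756259 -0.23641187]
phi 78.17488829772094 tang,rad -0.022226314066459914 0.13712669674272104
```

View pics/wrist_4.png

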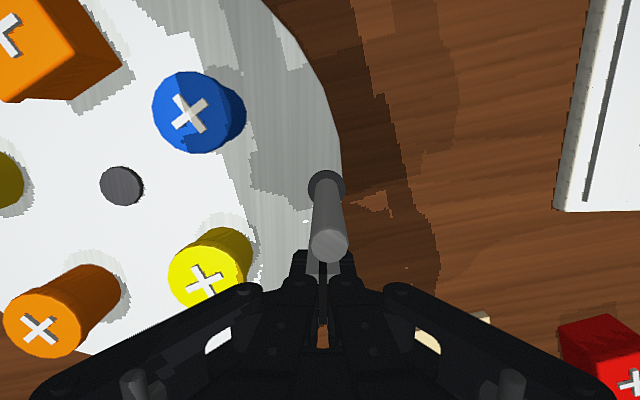

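View pics/top_4.png

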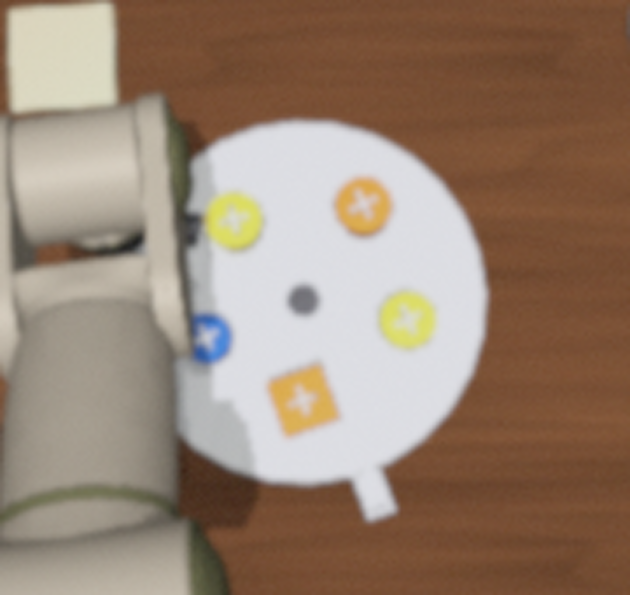

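The square tub in the top crop is at (303,400), the hub at (303,299) and the tab at (375,505). The tub still has some way to go; I compute how far.

```bash
python3 - <<'E'
from cell import env
from h import *
t=env.grab_frame("top")
g=lambda a,z: ray(t,(210+a[0]/3.5-.4,100+a[1]/3.5-.4),z)[:2]
c=g((303,299),.025)
for n,a,z in [("lid",(303,400),.0725),("tab",(377,514),.023)]:
    p=g(a,z)-c; print(n,p+c,np.hypot(*p),np.degrees(np.arctan2(p[1],p[0]))%360)
d,r=22,138
for a in [2,3.9,5.7,7.4,9,10.5,11.9,13.2]+[1.2,2.3,3.3,4.2,5,5.6,6,6]:
    q=np.radians(a);print(a,(r*np.sin(q)-d*np.cos(q)+d).round(1),(r*np.cos(q)+d*np.sin(q)-r).round(1),(-q).round(3))
E
```

```text
lid [0.43534846 0.0525581 ] 0.08711163427613708 180.05689096818955
tab [ 0.34271084 -0.0046517 ] 0.18866013604378462 197.68003675227064
2 4.8 0.7 -0.035
3.9 9.4 1.2 -0.068
5.7 13.8 1.5 -0.099
7.4 18.0 1.7 -0.129
9 21.9 1.7 -0.157
10.5 25.5 1.7 -0.183
11.9 28.9 1.6 -0.208
13.2 32.1 1.4 -0.23
1.2 2.9 0.4 -0.021
2.3 5.6 0.8 -0.04
3.3 8.0 1.0 -0.058
4.2 10.2 1.2 -0.073
5 12.1 1.4 -0.087
5.6 13.6 1.5 -0.098
6 14.5 1.5 -0.105
6 14.5 1.5 -0.105
```

Request:
apply_moves --pt "4.8 0.7 0 0 0 -0.035 1" --pt "9.4 1.2 0 0 0 -0.068 1" --pt "13.8 1.5 0 0 0 -0.099 1" --pt "18 1.7 0 0 0 -0.129 1" --pt "21.9 1.7 0 0 0 -0.157 1" --pt "25.5 1.7 0 0 0 -0.183 1" --pt "28.9 1.6 0 0 0 -0.208 1" --pt "32.1 1.4 0 0 0 -0.23 1"

```text
time: 7.22
tcp_pos: [0.5405, 0.1902, 0.1133]
ee_rot: [-3.142, 0.0, -3.118]
ft_force: [0.9, -0.7, -0.4]
opening: -0.0
```

Request:
apply_moves --pt "2.4 0.4 0 0 0 -0.018 1" --pt "4.5 0.7 0 0 0 -0.033 1" --pt "6.5 0.9 0 0 0 -0.047 1" --pt "8.3 1.1 0 0 0 -0.06 1" --pt "9.8 1.2 0 0 0 -0.07 1" --pt "10.9 1.3 0 0 0 -0.079 1" --pt "11.6 1.3 0 0 0 -0.084 1" --pt "12 1.3 0 0 0 -0.086 1"

```text
time: 7.88
tcp_pos: [0.5284, 0.1914, 0.1133]
ee_rot: [3.141, 0.0, -3.033]
ft_force: [1.3, 0.3, 0.3]
opening: -0.0003
```

Request:
apply_moves --pt "0 0 0 0 0 0 1" --pt "0 0 0 0 0 0 1" --pt "0 0 0 0 0 0 1" --pt "0 0 0 0 0 0 1"

```text
time: 8.22
tcp_pos: [0.5284, 0.1913, 0.1133]
ee_rot: [-3.142, -0.0, -3.033]
ft_force: [-0.8, -0.3, 0.8]
opening: 0.0005
```

```bash
python3 look.py 5
```

```text
8.2167 [0.52840106 0.19134149 0.1132546 ] [-3.14158637e+00 -2.77729314e-04 -3.03340451e+00] [-0.76661711 -0.32043328  0.7688076 ]
phi -263.8012759560622 tang,rad -0.021742212045838375 0.13719596300336365
```

View pics/wrist_5.png

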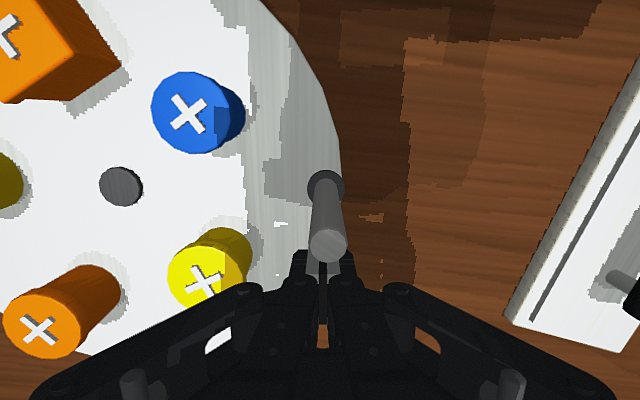

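View pics/top_5.png

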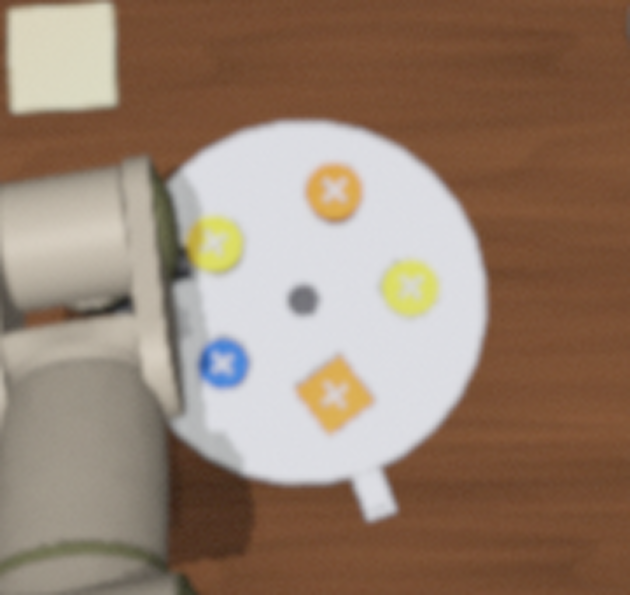

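The lid is now at (335,395) in the top crop, close to the hub–tab line. I compute its sideways offset.

```bash
python3 - <<'E'
from cell import env
from h import *
t=env.grab_frame("top")
g=lambda a,z: ray(t,(210+a[0]/3.5-.4,100+a[1]/3.5-.4),z)[:2]
c=g((303,299),.025)
for n,a,z in [("lid",(335,395),.0725),("tab",(379,512),.023),("tab stem",(367,481),.008)]:
    p=g(a,z)-c; print(n,p+c,np.hypot(*p),np.degrees(np.arctan2(p[1],p[0]))%360)
s=env.grab_frame("side");cv2.imwrite("pics/s6.png",cv2.resize(s["pixels"][170:290,225:390,::-1],None,fx=4.5,fy=4.5,interpolation=cv2.INTER_CUBIC))
E
```

```text
lid [0.43875408 0.02680567] 0.08760331283431563 197.15476572870784
tab [ 0.34431699 -0.00634158] 0.18765479414231234 198.32057782768393
tab stem [0.37034353 0.00300442] 0.16001119926086746 198.07305352921395
```

View pics/s6.png

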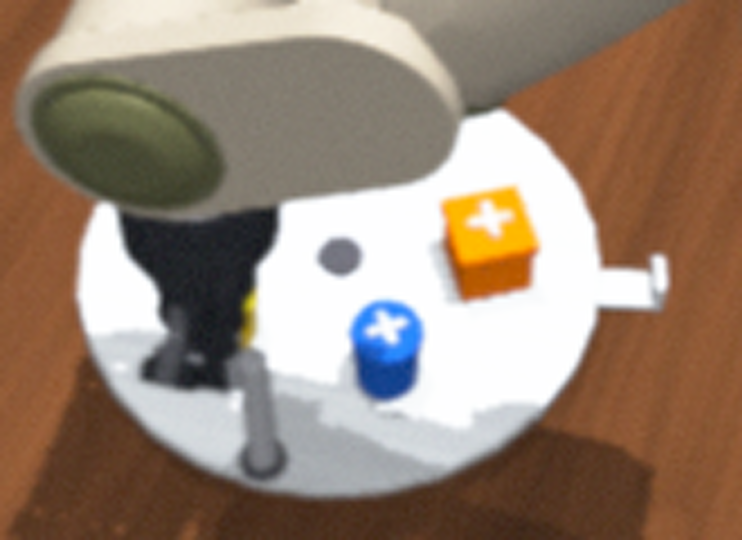

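Measured from the top view the lid is at about 197.2° and the tab at 198.2°, so the tub is some 2 mm off sideways, inside the 20 mm limit. In the side crop the tub, centred at (490,240), also stands next to the tab. I back off the post and rise.

Request:
apply_moves --pt "-4 0 0 0 0 0 1" --pt "-12 0 0 0 0 0 1" --pt "-22 0 0 0 0 0 1" --pt "-28 0 -5 0 0 0 1" --pt "-28 0 -25 0 0 0 1" --pt "-28 0 -50 0 0 0 1" --pt "-28 0 -75 0 0 0 1" --pt "-28 0 -90 0 0 0 1"

```text
time: 9.08
tcp_pos: [0.5573, 0.1945, 0.2064]
ee_rot: [3.141, 0.004, -3.033]
ft_force: [0.4, 0.4, 0.4]
opening: 0.0001
```

```bash
python3 - <<'E'
from cell import env
from h import *
o=env.observe();print(o["tcp_pos"])
s=env.grab_frame("side");print(ray(s,(225+490/4.5-.4,170+220/4.5-.4),.0725))
print(rel(o["tcp_pos"],o["ee_rot"],[.4385,.0275,.205],-3.0334))
E
```

```text
[0.55730672 0.19446955 0.20635976]
[0.43803091 0.03066819 0.0725    ]
(array([ 136.1, -153.2,    0.9]), array([ 0.   ,  0.004, -0.   ]))
```

Request:
apply_moves --pt "10 -11 0 0 0 0 1" --pt "30 -34 0 0 0 0 1" --pt "54 -61 0 0 0 0 1" --pt "80 -90 0 0 0 0 1" --pt "104 -117 0 0 0 0 1" --pt "122 -137 0 0 0 0 1" --pt "132 -148 0 0 0 0 1" --pt "136 -152 0 0 0 0 1"

```text
time: 9.8
tcp_pos: [0.4367, 0.0272, 0.2034]
ee_rot: [-3.141, -0.0, -3.036]
ft_force: [0.6, 0.7, 0.5]
opening: -0.0002
```

Request:
apply_moves --pt "0 0 0 0 0 0 1" --pt "0 0 0 0 0 0 1" --pt "0 0 5 0 0 0 1" --pt "0 0 15 0 0 0 1" --pt "0 0 28 0 0 0 1" --pt "0 0 38 0 0 0 1" --pt "0 0 45 0 0 0 1" --pt "0 0 45 0 0 0 1"

```text
time: 10.47
tcp_pos: [0.4373, 0.0292, 0.1568]
ee_rot: [3.141, -0.003, -3.032]
ft_force: [0.5, 0.7, -0.2]
opening: -0.0001
```

```bash
python3 look.py 7;  python3 - <<'E'
from cell import env
from h import *
s=env.grab_frame("side");cv2.imwrite("pics/s7.png",cv2.resize(s["pixels"][130:290,205:420,::-1],None,fx=3.6,fy=3.6,interpolation=cv2.INTER_CUBIC))
E
```

```text
10.4667 [0.43725318 0.02921079 0.15684435] [ 3.14065601e+00 -2.71513576e-03 -3.03239134e+00] [ 0.49523936  0.71703404 -0.20766333]
phi -263.74322544728295 tang,rad 0.08639346514411311 -0.014057400566870019
```

View pics/s7.png

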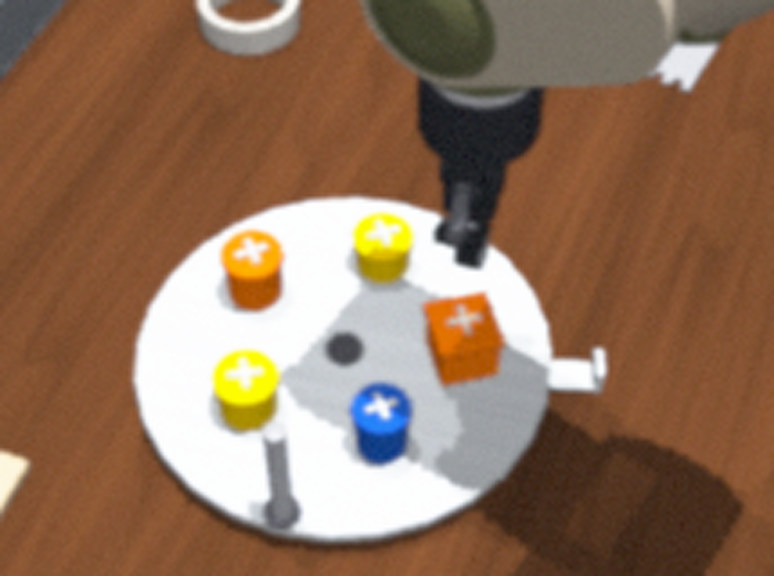

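View pics/wrist_7.png

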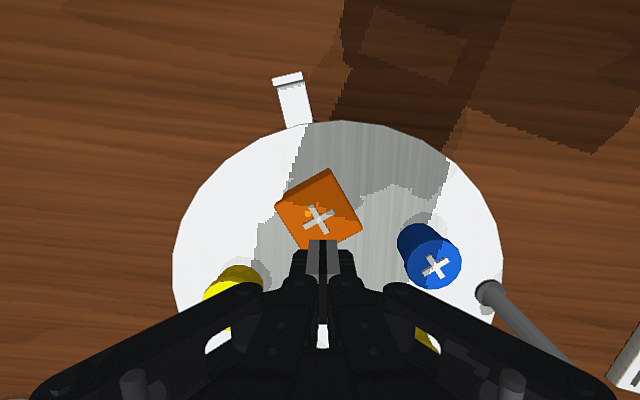

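The fingertips hang above the orange square tub. The lid cross is at (464,319) in the side crop and (317,219) in the wrist view, and the post and tubs have not moved. I check the lid position with the wrist camera before lowering.

```bash
python3 - <<'E'
from cell import env
from h import *
o=env.observe(); f=env.grab_frame("wrist")
K=np.array([[f["fx"],0,f["cx"]],[0,f["fy"],f["cy"]],[0,0,1]])
r=R.from_euler("xyz",o["ee_rot"]);H=np.array(f["hand_eye"])
p=cv2.undistortPoints(np.array([[[317,219]]],float),K,f["dist"])[0,0]
d=r.apply(H[:3,:3]@[p[0],p[1],1]);e=o["tcp_pos"]+r.apply(H[:3,3])
print(e+d*(.0725-e[2])/d[2], o["tcp_pos"])
s=env.grab_frame("side");print(ray(s,(205+464/3.6-.4,130+319/3.6-.4),.0725))
E
```

```text
[0.44152372 0.02560093 0.0725    ] [0.4378982  0.02876726 0.15859648]
[0.43832973 0.02983167 0.0725    ]
```

Request:
apply_moves --pt "0 0 5 0 0 0 1" --pt "-1 0 13 0 0 0 1" --pt "-1 0 21 0 0 0 1" --pt "-1 0 29 0 0 0 1" --pt "-1 0 35 0 0 0 1" --pt "-1 0 39 0 0 0 1" --pt "-1 0 41 0 0 0 1" --pt "-1 0 41 0 0 0 1"

```text
time: 11.38
tcp_pos: [0.4384, 0.0287, 0.1169]
ee_rot: [3.141, -0.001, -3.033]
ft_force: [0.4, 0.2, 0.4]
opening: 0.0002
```

Request:
apply_moves --pt "0 0 0 0 0 0 1" --pt "0 0 0 0 0 0 1" --pt "0 0 0 0 0 0 1" --pt "0 0 0 0 0 0 1" --pt "0 0 0 0 0 0 1" --pt "0 0 0 0 0 0 1" --pt "0 0 0 0 0 0 1" --pt "0 0 0 0 0 0 1"

```text
time: 12.05
tcp_pos: [0.4385, 0.0287, 0.1173]
ee_rot: [3.142, -0.0, -3.033]
ft_force: [-0.9, -0.2, 0.6]
opening: -0.0001
```

Request:
apply_moves --pt "0 0 0 0 0 0 1" --pt "0 0 0 0 0 0 1" --pt "0 0 0 0 0 0 1" --pt "0 0 0 0 0 0 1" --pt "0 0 0 0 0 0 1" --pt "0 0 0 0 0 0 1" --pt "0 0 0 0 0 0 1" --pt "0 0 0 0 0 0 1"

```text
time: 12.72
tcp_pos: [0.4385, 0.0287, 0.1173]
ee_rot: [-3.142, 0.0, -3.033]
ft_force: [-0.2, 0.2, -0.4]
opening: -0.0003
```

Request:
apply_moves --pt "0 0 0 0 0 0 1" --pt "0 0 0 0 0 0 1" --pt "0 0 0 0 0 0 1" --pt "0 0 0 0 0 0 1" --pt "0 0 0 0 0 0 1" --pt "0 0 0 0 0 0 1" --pt "0 0 0 0 0 0 1" --pt "0 0 0 0 0 0 1"

```text
time: 13.38
tcp_pos: [0.4385, 0.0287, 0.1173]
ee_rot: [3.142, -0.0, -3.033]
ft_force: [0.0, -0.5, 0.4]
opening: 0.0001
```

Request:
apply_moves --pt "0 0 0 0 0 0 1" --pt "0 0 0 0 0 0 1" --pt "0 0 0 0 0 0 1" --pt "0 0 0 0 0 0 1" --pt "0 0 0 0 0 0 1" --pt "0 0 0 0 0 0 1" --pt "0 0 0 0 0 0 1" --pt "0 0 0 0 0 0 1"

```text
time: 14.05
tcp_pos: [0.4385, 0.0287, 0.1173]
ee_rot: [3.142, -0.0, -3.033]
ft_force: [-0.7, 0.2, 0.4]
opening: -0.0
```

```bash
python3 look.py 8;  python3 - <<'E'
from cell import env
from h import *
s=env.grab_frame("side");cv2.imwrite("pics/s8.png",cv2.resize(s["pixels"][130:290,205:420,::-1],None,fx=3.6,fy=3.6,interpolation=cv2.INTER_CUBIC))
E
```

```text
14.05 [0.43850307 0.02866553 0.11732023] [ 3.14157000e+00 -2.77601059e-05 -3.03337513e+00] [-0.69743764  0.2132389   0.42817508]
phi -263.7995924800258 tang,rad 0.0851959060855565 -0.014819458725637124
```

View pics/s8.png

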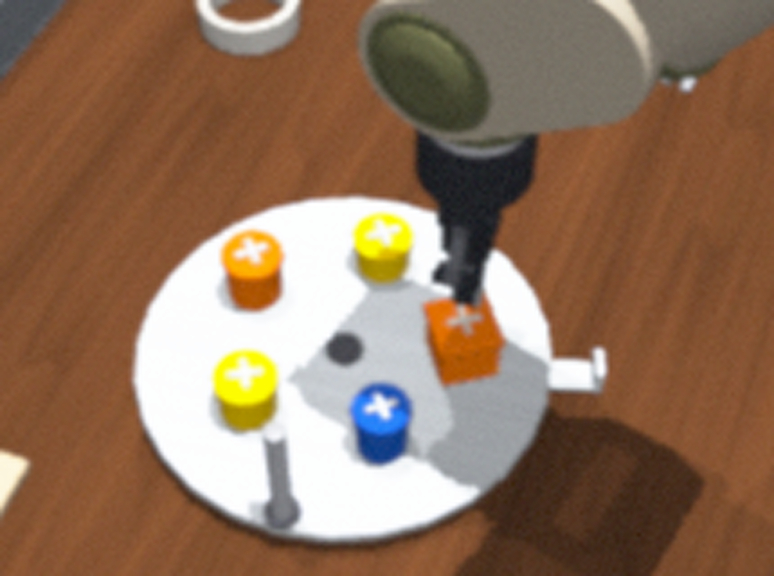

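View pics/wrist_8.png

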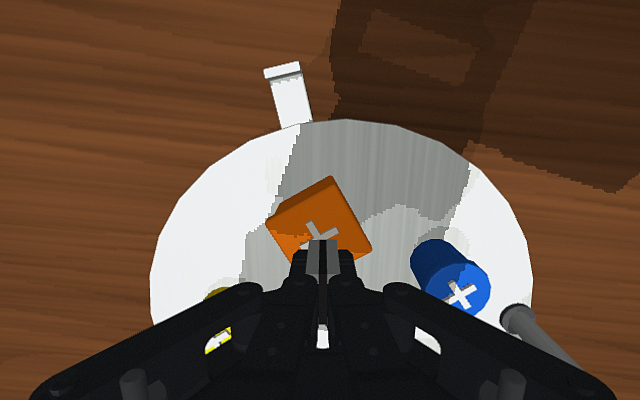

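The fingertips hang about 26 mm above the lid centre, with the cross at (464,319) in the side crop and (320,235) in the wrist view. They have dwelt there for about 2.6 s. The post and tubs stand as they did before I lowered, so I hand in.

```bash
python3 - <<'E'
from cell import env
print(env.finish_job())
E
```

```text
the job is handed in; nothing more can be done
None
```

I pushed the disc round about 77° counter-clockwise by its post with shut fingers, until the orange square tub stood at the tab. I then backed off, rose, and held the fingertips about 26 mm above the middle of its lid for about 2.6 s before handing the job in.

- **Tub at the tab:** the lid was at about 197.2°. The tab measured between 197.7° and 199.7° across readings, so the tub was about 2–4 mm off the line sideways (limit 20 mm).
- **Lid position:** the three cameras put the lid centre within about 5 mm of each other, and the tool was within about 5 mm of each reading (limit 22 mm).
- **Dwell:** the force reading stayed at its noise level of about 1 N. That is above the 0.3 N contact limit, so it cannot prove zero contact, though the pictures show a clear gap.
- **Other things:** the tubs stood upright and the disc was still in the last pictures. The arm went near no other thing on the counter, but I did not measure those again at the end.

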